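# Clear the filter cells from the lamp's carrier with the drive switched off

### The job

Make the lamp drive safe first: lift the sprung guard cover, flip the toggle beneath to off and let the cover drop shut. Then push every filter cell still seated in the carrier's bores right out into the catch tray with the ejector rod, lay the rod back flat and lengthwise on its cork mat, wholly on it, and switch the drive on again under its cover, leaving the cover shut. Leave the other things on the bench where they are.

Things in the scene. Friction and masses are not known exactly. Their poses are not given: they have to be found in the camera images.
- switch: guarded switch, a fixed grey box 130 (local x) x 100 (y) x 50 mm high; origin at the centre of its underside; local -x is its front. On its top a steel toggle, and over that an aluminium guard cover 98 long, 44 wide, 45 mm high, hinged at the rear (+x)
- cover (a joint): angle of the guard cover, rad: 0 shut, grows as it is lifted, stop at 1.8 (leaning back). Weight and a light spring (under 1 N at the bar) drop it shut from anywhere below about 1.3; lifted past about 1.5 it falls back on its stop and stays open until pulled forward
- cover_bar (a point): centre of the cover's lift bar: round, 56 mm long over its flat 16 mm end discs, along the switch's local y, in front of the cover on a 12 mm wide tongue. Wider than the cover: fingers pinching its two ends pass either side of the cover all the way up while the bar turns between them. 120 mm before and 24 mm above the hinge when shut (77 mm above the bench)
- cover_hinge (a point): point on the hinge line of the cover, mid-width, 53 mm above the bench; the hinge runs along the switch's local y
- toggle (a joint): angle of the toggle, rad: 0 = ON (leaning 0.4 rad to the switch's local +y), 0.8 = OFF (leaning 0.4 rad to local -y), stops at both ends; it stays where it is left and takes under 2 N at its tip
- toggle_tip (a point): centre of the 11 mm ball at the end of the 8 mm thick steel toggle, 29 mm from its pivot, which lies in the box's top (50 mm above the bench) at local x = -15, y = 0 mm; reachable only with the cover up
- carrier: fixed white-enamelled block 163 (local x) x 60 (y) x 79 mm high, catch tray on its local -y face; origin under the block's centre. Four through bores, 26 mm square, run along local y, centred 58 mm above the bench at local x = -55.5, -18.5, 18.5, 55.5 mm (bores 1 to 4), entry mouths at y = +30, tray-side mouths at y = -30 mm. Each has an 18 x 24 mm window in the 8 mm roof, so a seated cell is seen from above
- tray_floor (a point): centre of the catch tray's inner floor, 91 mm to local -y of the block's centre; the tray is 181 (x) x 120 (y) mm outside, walls 4 mm thick and 34 mm high, floor 5 mm up, directly below the -y mouths of the bores; axes as the carrier's
- mat: cork mat, fixed, 280 (local x) x 110 (local y) x 4 mm high, origin at the centre of its underside
- rod_grip (a point): centre of the ejector rod's handle, a dark steel bar 70 mm long and 18 x 18 mm. Local x points along the rod to its tip. Rod 195 mm long in all, 120 g (+-30 %), balance point about 25 mm from here towards the tip; it starts flat on the mat
- rod_tip (a point): end of the ejector rod's straight round shaft, 10 mm thick, 120 mm long, 155 mm from the handle's centre on the same axis
- cell1_center (a point): centre of filter cell 1: brass frame 22 x 24 x 22 mm (24 along the bore) with a round glass; if present it starts seated about half-way along bore 1, held by its 45 g weight; slides freely. None if absent
- cell2_center (a point): centre of filter cell 2: brass frame 22 x 24 x 22 mm (24 along the bore) with a round glass; if present it starts seated about half-way along bore 2, held by its 45 g weight; slides freely. None if absent
- cell3_center (a point): centre of filter cell 3: brass frame 22 x 24 x 22 mm (24 along the bore) with a round glass; if present it starts seated about half-way along bore 3, held by its 45 g weight; slides freely. None if absent
- cell4_center (a point): centre of filter cell 4: brass frame 22 x 24 x 22 mm (24 along the bore) with a round glass; if present it starts seated about half-way along bore 4, held by its 45 g weight; slides freely. None if absent
- gear: bystander: bronze gear wheel, 78 mm across, 22 mm high
- bead: bystander: turquoise glass lens bead, 32 mm across
- torque_handle: bystander: steel torque handle with a square head, 170 mm long, 26 mm wide (not the ejector rod)
- lamp_shade: bystander: cream enamel lamp shade standing on its wide mouth, 150 mm across, 115 mm high
Things that resemble listed ones, but are neither listed nor needed, are in the scene too. What is shaped like the part that bears rod_grip but yellow is not meant. Leave any yellow look-alike of the switch alone.

How it is judged:
By the outcome, as a careful person would: the job done as asked, in the order asked, and still so for the second after the job is handed in, with the robot touching nothing.
Of cell1, cell2, cell3, cell4 only 2 to 3 are there at a start; the rules pass over those that are not, and their reading is None.
At some moment in a run one of rod may be knocked a few centimetres aside while the robot is not near it.
Once in a run the grip may slacken for a moment while it holds something.
It also fails if it takes over 210 s, if anything falls off the work surface, if the arm or the gripper's body presses on something with over 40 N, if the wrist force passes 120 N, or if a joint passes its speed limit or range.

### The arm

A 6-joint arm with a two-finger parallel gripper is mounted at the origin on the work surface. World frame = base frame: x ahead of the robot, y to its left, z up, the work surface at z = 0. Lengths are in mm, angles in rad, forces in N, time in s.
With the tool pointing down it reaches from about 425 to 925 mm from the base axis. Payload 12.5 kg.
Tool frame: the origin (TCP) lies between the finger pads; the fingertips stand 11 mm ahead of it and the grasp point (between the pads) lies 8 mm behind it; z points along the fingers, y is the line along which they close (so a half turn about z gives the same grasp; the last joint's range is limited). The gripper opens to 85 mm and grips with 20 to 120 N. Pads are 22 mm wide; open, the fingers measure 114 mm over their backs; the gripper's body (76 mm by 85 mm) begins 54 mm behind the grasp point. The pads swing forward as they close: fully open they stand 13 mm farther back than shut.
Start: joints at [-1.381, 0.491, 1.559, -0, 1.092, -0.106], TCP at [182.213, -597.865, 242.327] pointing down, gripper open.
Joint ranges: [-3.1, 3.1], [-0.84, 2.19], [0.05, 2.79], [-1.13, 4.28], [0.06, 2.93], [-2.69, 2.69]. Speed limits (rad/s): [2.22, 2.22, 2.79, 3.14, 3.14, 3.14].

### API

Orientations are given as a rotation vector (axis times angle).
In Python, from cell import bot gives the robot as it stands.
- The arm moves only by the tool step_arm, never from a script. Its argument "motion" is a list of rows, each an object with "claw": the opening, from -1 (shut) to 1 (fully open); "translation": the shift along the tool's x, y, z in cm, a list of three; "rot": the turn, a rotation vector about the tool's x, y, z in degrees, a list of three. In form: [{"claw": claw, "translation": [dx, dy, dz], "rot": [ax, ay, az]}, ...]. A call has 1 to 10 rows; each row is the pose to reach, as a shift and turn from the pose commanded when the call began, along the tool's axes at that moment; what a row does not reach only later rows make up. A row lasts 1/10 s, in which the tool goes at most 50 mm and 8.59 degrees, less where a joint would pass 70% of its speed; a pose out of reach is approached as far as the arm can. A call with a gripper value outside its range is refused whole. The fingers move at their own pace and stop on an object; "grip_force" is the grip in N (left out, the last holds). Time passes only in rows, so rows that repeat a pose let the fingers close. It gives the time, the measured TCP pose, the force, the opening and the grip force at its end, in the units of the state.
- bot.get_obs(): the state, without advancing time (a new reading comes with each control period).
- bot.grab_frame(name): name is "scene" or "top" or "wrist"; returns a dict with "pixels" (420x560x3 uint8, red, green, blue), "range_z" (420x560 float32, mm along the optical axis (not along the pixel's ray), 0 where there is no reading), "K" (3x3 intrinsics, pixels), "R" (3x3) and "t" (3): a world point X has camera coordinates R X + t; the wrist camera has in their place "T_tool_cam" (4x4, takes a point from camera to tool coordinates, whose origin is the TCP and whose axes are the flange's). Camera axes: x right, y down, z forward; pixel columns grow to the right and rows downward; lengths in mm; the calibration is good to about 2 mm. A picture is of the moment at which its call begins: read the wrist's pose just before it.
- bot.hand_in(): hands the job in; it is judged then, once.
The state is a dict: "clock": time; "qpos": joint angles; "qvel": joint speeds; "effort": joint torques, N m; "ee_pos": TCP position; "eef_rot": TCP orientation; "force": force on the tool from outside, world axes, zero at the start; "moment": the same for the moment, N m; "finger_gap": opening from 0.0 (shut) to 1.0 (fully open); "grip_force": force on a finger pad.
Only numpy, scipy, OpenCV 4.12 (cv2) and the standard library are available. Lean on these libraries where they do the work, as an engineer would, in place of code of your own. Each camera call takes 0.05 s, during which the arm holds its last target. There are 200 camera calls.

## Working session

There is one attempt and no reset: what is moved stays moved. The work goes in short steps, Python scripts to look and compute and a tool call to move; the robot and the scene stay as the last step left them, time stands still between calls to the robot, and variables do not carry over. Pictures are saved under pics/ and viewed, at most 14 in all, crops included, and the job is handed in when it is done.

Besides the shell and the picture viewer there is one more tool, called after ">>>" as name(argument=value, ...), one argument or row to a line, values as JSON. step_arm: Moves the arm, as the interface text tells. Its arguments: {"type":"object","properties":{"motion":{"type":"array","items":{"type":"object","properties":{"claw":{"type":"number"},"translation":{"type":"array","items":{"type":"number"}},"rot":{"type":"array","items":{"type":"number"}}}}},"grip_force":{"type":"number"}},"required":["motion"]}

```bash
mkdir -p pics; ls; cat > h.py <<'E'
import numpy as np, cv2
from cell import bot
from scipy.spatial.transform import Rotation as Rn
def grab(n,save=None):
    o=bot.get_obs(); f=bot.grab_frame(n)
    if n=="wrist":
        T=np.eye(4);T[:3,:3]=Rn.from_rotvec(o["eef_rot"]).as_matrix();T[:3,3]=o["ee_pos"]
        M=np.linalg.inv(T@np.array(f["T_tool_cam"]));f["R"]=M[:3,:3];f["t"]=M[:3,3]
    for k in("K","R","t"):f[k]=np.array(f[k])
    if save: cv2.imwrite("pics/"+save+".png",f["pixels"][:,:,::-1]); np.savez("pics/"+save+".npz",**{k:f[k] for k in("pixels","range_z","K","R","t")})
    return f
def ld(s): return dict(np.load("pics/"+s+".npz"))
def onz(f,u,v,z):
    d=f["R"].T@np.linalg.inv(f["K"])@np.array([u,v,1.]);c=-f["R"].T@f["t"];return (c+d*(z-c[2])/d[2])
def cloud(f):
    h,w=f["range_z"].shape;u,v=np.meshgrid(np.arange(w),np.arange(h))
    p=(np.linalg.inv(f["K"])@np.stack([u.ravel(),v.ravel(),np.ones(h*w)]))*f["range_z"].ravel()
    return (f["R"].T@(p-f["t"][:,None])).T.reshape(h,w,3)
def proj(f,X):
    p=f["K"]@(f["R"]@np.array(X,float)+f["t"]);return p[:2]/p[2]
E
python3 - <<'E'
from h import *
f=grab("top","top0");g=grab("scene","scene0")
print(f["K"],-f["R"].T@f["t"],f["R"]);print(bot.get_obs())
E
```

```text
pics
[[540.14191898   0.         276.94872222]
 [  0.         540.14191898 212.45006732]
 [  0.           0.           1.        ]] [ 358.38203199   17.67916418 1577.83020548] [[-0.00228341 -0.99992824  0.01176003]
 [-0.99504656  0.00110319 -0.09940381]
 [ 0.0993837  -0.01192876 -0.99497768]]
{'clock': 0.1, 'qpos': array([-1.38063521e+00,  4.91513503e-01,  1.55938268e+00, -1.31858206e-05,
        1.09172302e+00, -1.05605553e-01]), 'qvel': array([ 0.00059984, -0.00176991, -0.00171167,  0.00036232, -0.00041652,
       -0.00031841]), 'effort': array([ 3.04617155e-03, -6.19444084e+01, -2.62026662e+01, -1.54307290e-04,
        2.85052614e-03,  4.90412788e-05]), 'ee_pos': array([ 182.15038886, -597.66952679,  241.77934842]), 'eef_rot': array([-3.10628736e+00, -4.62756061e-01,  8.64835300e-05]), 'force': array([ 0.42897103,  0.0760682 , -0.54935069]), 'moment': array([-0.05034976,  0.06249493, -0.0248486 ]), 'grip_force': 0.0, 'finger_gap': 1.0040343621249683}
```

View pics/top0.png

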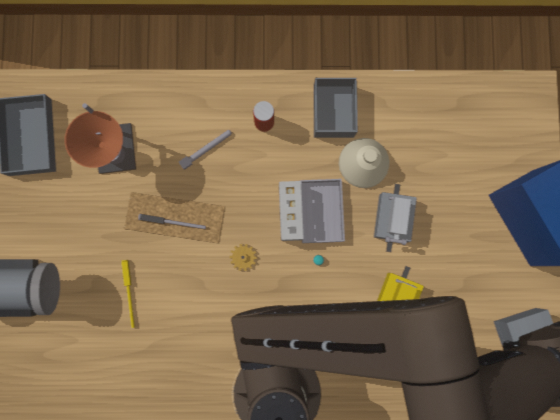

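View pics/scene0.png

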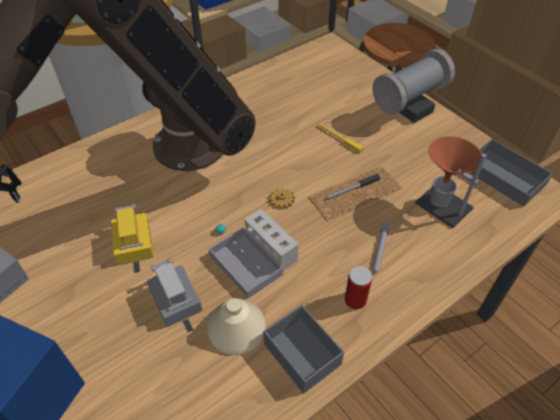

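```bash
python3 - <<'E'
from h import *
f=ld("top0");g=ld("scene0")
a=f["pixels"][170:260,265:425,::-1]; b=f["pixels"][180:260,110:270,::-1]
c=g["pixels"][190:350,90:310,::-1]
r=lambda x,w,h:cv2.resize(x,(w,h),interpolation=cv2.INTER_CUBIC)
cv2.imwrite("pics/z0.png",np.vstack([np.hstack([r(a,480,270),np.zeros((270,320,3),np.uint8)]),np.hstack([r(b,390,195),r(c,410,298)[:195]])]) if 0 else np.hstack([np.vstack([r(a,400,225),r(b,400,200)]),r(c,400,291)[:].copy() if 0 else cv2.copyMakeBorder(r(c,400,291),0,134,0,0,0)]))
P=cloud(f)
def med(m): return m
hsv=cv2.cvtColor(f["pixels"],cv2.COLOR_RGB2HSV)
# heights
for (u,v) in [(397,217),(400,215),(385,205),(397,187),(390,247),(291,210),(291,188),(290,203),(290,215),(290,228),(152,219),(190,225),(325,210)]:
    print((u,v),P[v,u].round(),hsv[v,u])
# rects
def rect(name,mask,z):
    n,l,s,c=cv2.connectedComponentsWithStats(mask.astype(np.uint8))
    i=1+np.argmax(s[1:,4]);ys,xs=np.where(l==i);X=P[ys,xs]
    rr=cv2.minAreaRect(X[:,:2].astype(np.float32));print(name,len(X),rr,X[:,2].mean())
u,v=np.meshgrid(np.arange(560),np.arange(420))
box=lambda a,b,c,d:(u>a)&(u<b)&(v>c)&(v<d)
rect("carrier top",box(270,350,170,250)&(P[:,:,2]>70)&(P[:,:,2]<90),79)
rect("switch top",box(360,430,180,255)&(P[:,:,2]>42),50)
rect("switch top50",box(360,430,180,255)&(P[:,:,2]>44)&(P[:,:,2]<56),50)
rect("cover",box(360,430,180,255)&(P[:,:,2]>80),95)
rect("tray",box(300,350,170,250)&(P[:,:,2]>22)&(P[:,:,2]<60),50)
rect("mat",box(110,240,180,255)&(hsv[:,:,2]<165)&(hsv[:,:,0]<20)&(hsv[:,:,1]>100),50)
rect("rod",box(130,220,205,240)&(P[:,:,2]>8),50)
rect("handle",box(130,220,205,240)&(hsv[:,:,2]<75),50)
E
```

```text
(397, 217) [ 493. -330.  104.] [110   5 167]
(400, 215) [ 498. -338.  105.] [130   5 167]
(385, 205) [ 532. -308.   53.] [107  14 130]
(397, 187) [ 590. -355.    6.] [ 0  6 79]
(390, 247) [ 414. -331.    3.] [12 15 83]
(291, 210) [515. -39.  80.] [ 23   6 168]
(291, 188) [578. -40.  72.] [ 19  92 125]
(290, 203) [535. -37.  71.] [ 19 113 140]
(290, 215) [502. -37.  69.] [ 26  24 146]
(290, 228) [467. -38.  43.] [ 15   8 122]
(152, 219) [495. 359.  22.] [ 8 13 80]
(190, 225) [478. 250.  20.] [144   9 136]
(325, 210) [ 523. -142.    4.] [130  10 148]
carrier top 1055 ((516.118896484375, -37.48580551147461), (164.17698669433594, 59.99521255493164), 2.2150955200195312) 79.14876226310335
switch top 1660 ((471.6026916503906, -186.7750701904297), (156.92059326171875, 440.2925720214844), 9.360274314880371) 72.248906272716
switch top50 790 ((499.29962158203125, -339.3421630859375), (101.07417297363281, 130.15521240234375), 81.14769744873047) 50.193823821126294
cover 618 ((496.2314453125, -338.4152526855469), (45.13755798339844, 100.7939453125), 81.24095153808594) 96.80790856997717
tray 272 ((518.9904174804688, -129.14651489257812), (182.4357452392578, 122.82379150390625), 0.6093718409538269) 32.86200211704768
mat 5019 ((508.67596435546875, 241.87051391601562), (491.04547119140625, 224.21958923339844), 80.70503997802734) 10.369689328547835
rod 355 ((485.0816345214844, 308.652099609375), (198.67855834960938, 32.8593635559082), 75.55806732177734) 18.337076297786496
handle 2 ((485.47943115234375, 328.6328125), (3.632908344268799, 0.0), -159.4253692626953) 16.623481190648118
```

View pics/z0.png

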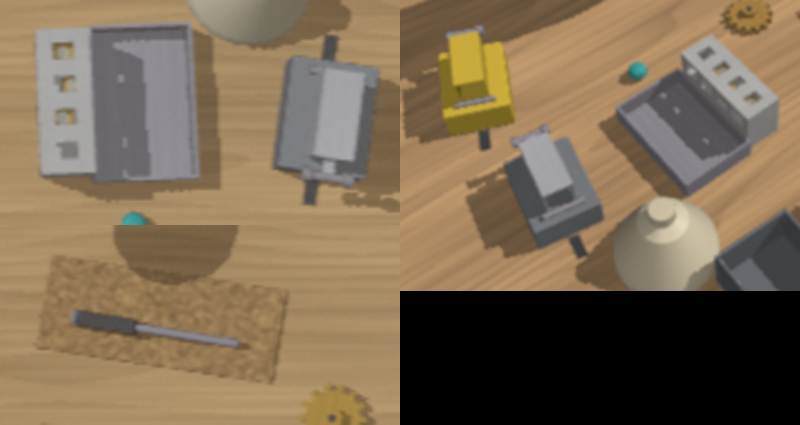

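```bash
cat >> h.py <<'E'
def go(x,y,z,yaw=None,obs=None):
    "yaw: world angle deg of tool x (tool pointing down)"
    o=obs or bot.get_obs();R0=Rn.from_rotvec(o["eef_rot"]);d=R0.inv().apply(np.array([x,y,z])-o["ee_pos"])/10
    if yaw is None: r=np.zeros(3)
    else:
        a=np.radians(yaw);c,s=np.cos(a),np.sin(a)
        R1=Rn.from_matrix(np.array([[c,s,0],[s,-c,0],[0,0,-1.]]));r=(R0.inv()*R1).as_rotvec(degrees=True)
    print("trans cm",d.round(2),"rot",r.round(2))
E
python3 - <<'E'
from h import *
f=ld("top0");P=cloud(f);hsv=cv2.cvtColor(f["pixels"],cv2.COLOR_RGB2HSV)
u,v=np.meshgrid(np.arange(560),np.arange(420));box=lambda a,b,c,d:(u>a)&(u<b)&(v>c)&(v<d)
a=np.radians(-8.8);ex=np.array([np.cos(a),np.sin(a)]);ey=np.array([-ex[1],ex[0]])
m=box(360,430,180,255)&(P[:,:,2]>58)
L=(P[m][:,:2]-[499.3,-339.3]);L=np.c_[L@ex,L@ey,P[m][:,2]]
s=L[(L[:,0]<-55)|(L[:,0]>45)];
for q in s[np.argsort(s[:,0])]: print(q.round(0).astype(int).tolist(),end=" ")
print()
def fit(n,m,d=0):
    X=P[m][:,:2].astype(np.float32);print(n,len(X),cv2.minAreaRect(X))
hgt=P[:,:,2]
mm=box(120,235,185,250)&(hgt<10)&(hgt>2);fit("mat h",mm)
sat=hsv[:,:,2].astype(int)
mm=box(120,235,185,250)&(sat<135)&(hgt<9);mm=cv2.morphologyEx(mm.astype(np.uint8),cv2.MORPH_OPEN,np.ones((3,3)));
mm=cv2.morphologyEx(mm,cv2.MORPH_CLOSE,np.ones((9,9)))>0;fit("mat c",mm)
r=box(135,215,205,240)&(hsv[:,:,1]<60);X=P[r];print(len(X),X[:,2].min(),X[:,2].max())
dk=r&(sat<95)
for n,mk in(("rod",r),("handle",dk)):
    X=P[mk][:,:2];c=X.mean(0);_,_,V=np.linalg.svd(X-c);t=(X-c)@V[0];print(n,c,np.degrees(np.arctan2(V[0][1],V[0][0])),t.min(),t.max(),c+V[0]*t.min(),c+V[0]*t.max())
# carrier sides
mm=box(270,350,170,250)&(hgt>74)&(hgt<86)
X=P[mm][:,:2].astype(np.float32);hull=cv2.convexHull(X)[:,0];print(hull.round(0).tolist())
for w in (460.6,497.6,534.6,571.6):
    p=proj(f,[w,-37.5,70]);i,j=p.round().astype(int);print(w,p,hgt[j-2:j+3,i-2:i+3].round().tolist()[2],hsv[j,i])
k=box(340,400,130,190)&(hgt>100);print("shade",P[k].mean(0))
E
```

```text
[-194, 331, 1578] [-194, 331, 1578] [-194, 331, 1578] [-194, 331, 1578] [-194, 331, 1578] [-194, 331, 1578] [-194, 331, 1578] [-194, 331, 1578] [-194, 331, 1578] [-194, 331, 1578] [-194, 331, 1578] [-194, 331, 1578] [-194, 331, 1578] [-78, 19, 82] [-78, 20, 74] [-78, -19, 75] [-77, -23, 81] [-77, -23, 69] [-77, -26, 80] [-77, 28, 83] [-76, 25, 79] [-76, 22, 79] [-75, 2, 79] [-75, -17, 81] [-75, 19, 80] [-75, -21, 88] [-75, -1, 78] [-75, -3, 82] [-75, -21, 76] [-74, 15, 73] [-74, -8, 82] [-74, -10, 87] [-74, -26, 79] [-74, 28, 81] [-74, 12, 72] [-74, -8, 72] [-73, 25, 82] [-73, 10, 73] [-73, 24, 86] [-73, 8, 77] [-73, 6, 81] [-73, -30, 74] [-73, 3, 83] [-73, -14, 79] [-73, 20, 82] [-73, -18, 86] [-72, -17, 80] [-72, -1, 78] [-72, 17, 79] [-72, -3, 80] [-72, 14, 81] [-72, -5, 81] [-72, 12, 84] [-71, -23, 76] [-71, -25, 80] [-71, -27, 85] [-71, 9, 83] [-71, 8, 88] [-71, 28, 79] [-71, 26, 82] [-71, -9, 76] [-71, -11, 80] [-70, 23, 82] [-70, -14, 80] [-70, 21, 83] [-70, 19, 87] [-70, 2, 77] [-70, 1, 82] [-70, -18, 84] [-70, -17, 78] [-69, -3, 88] [-69, -23, 90] [-69, -21, 84] [-69, 15, 84
[... 1495 characters left out ...]
3294540642 [501.98732039 393.68370901] [491.04745239 326.20152901]
[[597.0, -37.0], [597.0, -23.0], [595.0, -6.0], [590.0, -6.0], [562.0, -6.0], [551.0, -6.0], [484.0, -9.0], [434.0, -11.0], [434.0, -14.0], [434.0, -28.0], [434.0, -36.0], [434.0, -42.0], [437.0, -70.0], [451.0, -70.0], [580.0, -65.0], [596.0, -62.0], [597.0, -57.0]]
460.6 [290.24952369 229.64780816] [43.0, 48.0, 47.0, 40.0, 42.0] [ 15   8 126]
497.6 [290.18710804 216.47766553] [66.0, 62.0, 69.0, 71.0, 69.0] [ 27  19 148]
534.6 [290.12499469 203.37131148] [42.0, 66.0, 71.0, 70.0, 72.0] [ 19 113 140]
571.6 [290.06318146 190.3282837 ] [69.0, 67.0, 70.0, 70.0, 67.0] [ 26  28 155]
shade [ 639.48818843 -235.38953412  220.19886628]
```

```bash
python3 -c "
from h import *
go(429,-328.4,190,-8.8)"
```

```text
trans cm [ 31.46 -18.56   5.2 ] rot [-6.000e-02  1.000e-02  2.575e+01]
```

>>> step_arm(
  motion=[
    {"claw": 1,"translation": [4,-2.3,0.6],"rot": [0,0,3]},
    {"claw": 1,"translation": [8,-4.6,1.3],"rot": [0,0,7]},
    {"claw": 1,"translation": [12,-7,2],"rot": [0,0,10]},
    {"claw": 1,"translation": [16,-9.3,2.6],"rot": [0,0,14]},
    {"claw": 1,"translation": [20,-11.7,3.3],"rot": [0,0,17]},
    {"claw": 1,"translation": [24,-14,4],"rot": [0,0,20]},
    {"claw": 1,"translation": [28,-16.5,4.6],"rot": [0,0,23]},
    {"claw": 1,"translation": [31.46,-18.56,5.2],"rot": [0,0,25.75]},
    {"claw": 1,"translation": [31.46,-18.56,5.2],"rot": [0,0,25.75]},
    {"claw": 1,"translation": [31.46,-18.56,5.2],"rot": [0,0,25.75]},
  ],
)

```text
clock: 1.1
ee_pos: [429.4, -328.0, 190.1]
eef_rot: [-3.132, 0.237, 0.001]
force: [0.1, -0.2, -0.9]
finger_gap: 1.004
grip_force: 0.0
```

```bash
python3 -c "
from h import *
f=grab('wrist','w1');g=grab('top','top1')
w=f['pixels'][:,:,::-1].copy()
t=cv2.resize(g['pixels'][180:255,110:310,::-1],(560,210),interpolation=cv2.INTER_CUBIC)
cv2.imwrite('pics/w1b.png',cv2.resize(np.vstack([w,t]),(530,596)))
print(bot.get_obs()['ee_pos'],bot.get_obs()['eef_rot'],proj(f,[429,-328.4,77]),proj(f,[484,-337,77]))
go(429,-328.4,72,-8.8)"
```

```text
[ 428.61735471 -329.27569477  190.34712636] [ 3.13209275e+00 -2.41225337e-01 -6.41161391e-05] [280.45080914 206.1376908 ] [280.81722848 126.59656357]
trans cm [ 0.02 -0.1  11.83] rot [ 0.01  0.   -0.01]
```

View pics/w1b.png

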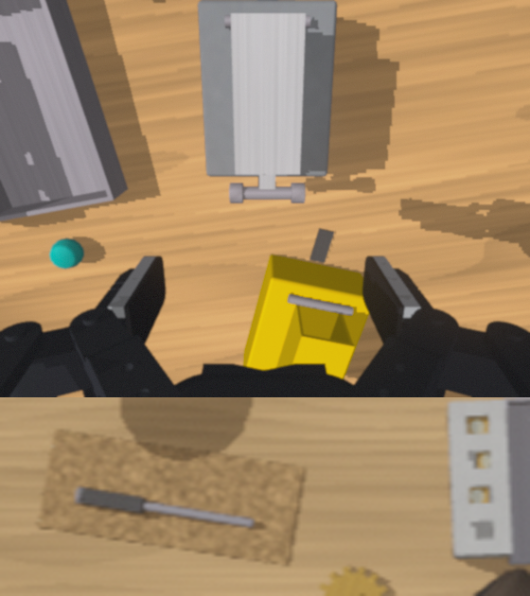

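>>> step_arm(
  motion=[
    {"claw": 0.8,"translation": [0.2,0.05,3],"rot": [0,0,0]},
    {"claw": 0.8,"translation": [0.2,0.05,6],"rot": [0,0,0]},
    {"claw": 0.8,"translation": [0.2,0.05,9],"rot": [0,0,0]},
    {"claw": 0.8,"translation": [0.2,0.05,11.7],"rot": [0,0,0]},
    {"claw": 0.8,"translation": [0.2,0.05,11.7],"rot": [0,0,0]},
    {"claw": 0.8,"translation": [0.2,0.05,11.7],"rot": [0,0,0]},
  ],
)

```text
clock: 1.8
ee_pos: [430.5, -330.4, 73.7]
eef_rot: [-3.132, 0.243, 0.001]
force: [0.4, -0.4, 0.5]
finger_gap: 0.9
grip_force: 0.0
```

```bash
python3 -c "
from h import *
go(430.8,-330.3,73,-8.8)
f=grab('wrist','w2')"
```

```text
trans cm [ 0.03 -0.01  0.07] rot [-0.01  0.02 -0.08]
```

View pics/w2.png

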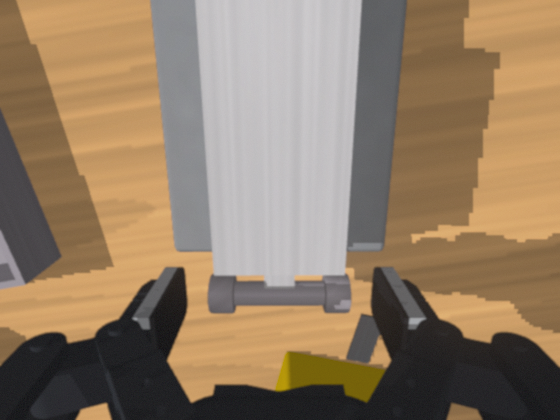

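>>> step_arm(
  motion=[
    {"claw": 0.3,"translation": [0,0,0],"rot": [0,0,0]},
    {"claw": 0.1,"translation": [0,0,0],"rot": [0,0,0]},
    {"claw": 0.1,"translation": [0,0,0],"rot": [0,0,0]},
    {"claw": 0.1,"translation": [0,0,0],"rot": [0,0,0]},
    {"claw": 0.1,"translation": [0,0,0],"rot": [0,0,0]},
    {"claw": 0.1,"translation": [0,0,0],"rot": [0,0,0]},
  ],
  grip_force=35,
)

```text
clock: 2.45
ee_pos: [431.0, -330.4, 74.5]
eef_rot: [3.13, -0.241, 0.002]
force: [-4.3, -5.7, 0.8]
finger_gap: 0.642
grip_force: 41.5
```

>>> step_arm(
  motion=[
    {"claw": 0.1,"translation": [0.3,0,-1.19],"rot": [0,0,0]},
    {"claw": 0.1,"translation": [0.72,0,-2.34],"rot": [0,0,0]},
    {"claw": 0.1,"translation": [1.25,0,-3.44],"rot": [0,0,0]},
    {"claw": 0.1,"translation": [1.88,0,-4.48],"rot": [0,0,0]},
    {"claw": 0.1,"translation": [2.62,0,-5.46],"rot": [0,0,0]},
    {"claw": 0.1,"translation": [3.45,0,-6.36],"rot": [0,0,0]},
    {"claw": 0.1,"translation": [4.37,0,-7.17],"rot": [0,0,0]},
    {"claw": 0.1,"translation": [5.36,0,-7.88],"rot": [0,0,0]},
    {"claw": 0.1,"translation": [6.42,0,-8.49],"rot": [0,0,0]},
    {"claw": 0.1,"translation": [7.54,0,-9],"rot": [0,0,0]},
  ],
)

```text
clock: 3.45
ee_pos: [505.6, -341.8, 164.5]
eef_rot: [3.13, -0.241, 0.001]
force: [-1.0, -5.8, -5.8]
finger_gap: 0.642
grip_force: 37.9
```

>>> step_arm(
  motion=[
    {"claw": 0.1,"translation": [1.16,0,-0.38],"rot": [0,0,0]},
    {"claw": 0.1,"translation": [2.35,0,-0.65],"rot": [0,0,0]},
    {"claw": 0.1,"translation": [3.56,0,-0.8],"rot": [0,0,0]},
    {"claw": 0.1,"translation": [4.79,0,-0.83],"rot": [0,0,0]},
    {"claw": 0.1,"translation": [6,0,-0.74],"rot": [0,0,0]},
    {"claw": 0.1,"translation": [7.21,0,-0.53],"rot": [0,0,0]},
    {"claw": 0.1,"translation": [8.39,0,-0.19],"rot": [0,0,0]},
    {"claw": 0.1,"translation": [8.39,0,-0.19],"rot": [0,0,0]},
  ],
)

```text
clock: 4.25
ee_pos: [590.4, -354.9, 166.5]
eef_rot: [3.13, -0.24, 0.006]
force: [-0.5, -5.2, 8.7]
finger_gap: 0.639
grip_force: 35.9
```

>>> step_arm(
  motion=[
    {"claw": 0.8,"translation": [0,0,0],"rot": [0,0,0]},
    {"claw": 0.8,"translation": [0,0,0],"rot": [0,0,0]},
    {"claw": 0.8,"translation": [0,0,0],"rot": [0,0,0]},
    {"claw": 0.8,"translation": [0,0,-2.5],"rot": [0,0,0]},
    {"claw": 0.8,"translation": [0,0,-5],"rot": [0,0,0]},
    {"claw": 0.3,"translation": [-4,0,-6],"rot": [0,0,0]},
    {"claw": -0.5,"translation": [-8,0,-6],"rot": [0,0,0]},
    {"claw": -1,"translation": [-11,0,-6],"rot": [0,0,0]},
    {"claw": -1,"translation": [-14,0,-6],"rot": [0,0,0]},
    {"claw": -1,"translation": [-14,0,-6],"rot": [0,0,0]},
  ],
)

```text
clock: 5.25
ee_pos: [447.4, -331.5, 225.6]
eef_rot: [-3.131, 0.243, 0.002]
force: [0.3, 0.1, -0.5]
finger_gap: 0.039
grip_force: 0.0
```

```bash
python3 -c "
from h import *
f=grab('wrist','w3');s=grab('scene','s3')
z=cv2.resize(s['pixels'][200:340,80:280,::-1],(560,392),interpolation=cv2.INTER_CUBIC)
cv2.imwrite('pics/w3b.png',cv2.resize(np.vstack([f['pixels'][:,:,::-1],z]),None,fx=.73,fy=.73))
o=bot.get_obs();print(o['ee_pos'],o['force'])
h=np.array([549.4,-348.7]);a=np.radians(-8.8);ex=np.array([np.cos(a),np.sin(a)]);ey=np.array([-ex[1],ex[0]])
t=h-64*ex;print('pivot',t)
for y in(11.3,-11.3):print(y,proj(f,[*(t+y*ey),76.7]))
"
```

```text
[ 450.02572668 -332.51866605  225.67820269] [-0.00212929 -0.42453292  0.75994099]
pivot [ 486.15338359 -338.90890648]
11.3 [266.91324137 142.91171441]
-11.3 [296.1291338 142.839565 ]
```

View pics/w3b.png

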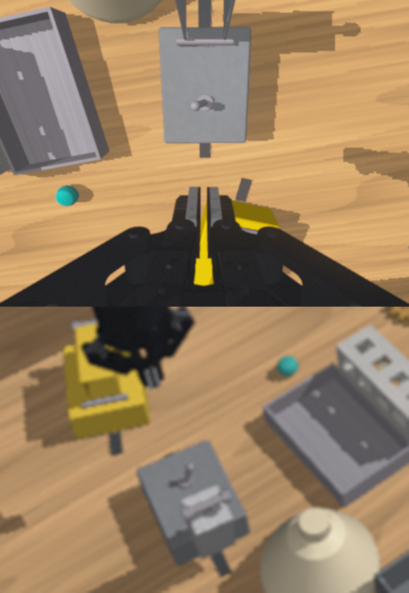

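```bash
python3 -c "
from h import *
a=np.radians(-8.8);ey=np.array([-np.sin(a),np.cos(a)]);p=np.array([486.2,-338.9])+40*ey
go(*p,81,-8.8)"
```

```text
trans cm [ 3.66 -3.93 14.47] rot [ 0.02 -0.04 -0.04]
```

>>> step_arm(
  motion=[
    {"claw": -1,"translation": [2,-2,3],"rot": [0,0,0]},
    {"claw": -1,"translation": [3.66,-3.93,6],"rot": [0,0,0]},
    {"claw": -1,"translation": [3.66,-3.93,9],"rot": [0,0,0]},
    {"claw": -1,"translation": [3.66,-3.93,12],"rot": [0,0,0]},
    {"claw": -1,"translation": [3.66,-3.93,14],"rot": [0,0,0]},
    {"claw": -1,"translation": [3.66,-3.93,14.5],"rot": [0,0,0]},
    {"claw": -1,"translation": [3.66,-3.93,14.5],"rot": [0,0,0]},
  ],
)

```text
clock: 6.05
ee_pos: [492.7, -299.1, 79.6]
eef_rot: [-3.132, 0.24, 0.001]
force: [0.0, 0.4, 0.5]
finger_gap: 0.001
grip_force: 0.0
```

>>> step_arm(
  motion=[
    {"claw": -1,"translation": [0,0.4,0],"rot": [0,0,0]},
    {"claw": -1,"translation": [0,0.8,0],"rot": [0,0,0]},
    {"claw": -1,"translation": [0,1.2,0],"rot": [0,0,0]},
    {"claw": -1,"translation": [0,1.6,0],"rot": [0,0,0]},
    {"claw": -1,"translation": [0,2.0,0],"rot": [0,0,0]},
    {"claw": -1,"translation": [0,2.3,0],"rot": [0,0,0]},
    {"claw": -1,"translation": [0,2.6,0],"rot": [0,0,0]},
    {"claw": -1,"translation": [0,2.6,0],"rot": [0,0,0]},
  ],
)

```text
clock: 6.85
ee_pos: [488.1, -325.2, 80.1]
eef_rot: [3.132, -0.242, -0.0]
force: [0.4, 0.9, -0.6]
finger_gap: 0.002
grip_force: 0.0
```

>>> step_arm(
  motion=[
    {"claw": -1,"translation": [0,0.3,0],"rot": [0,0,0]},
    {"claw": -1,"translation": [0,0.5,0],"rot": [0,0,0]},
    {"claw": -1,"translation": [0,0.5,0],"rot": [0,0,0]},
  ],
)

```text
clock: 7.15
ee_pos: [487.4, -330.0, 80.1]
eef_rot: [3.132, -0.241, -0.0]
force: [-0.5, -1.1, 0.2]
finger_gap: 0.002
grip_force: 0.0
```

```bash
python3 -c "
from h import *
f=grab('wrist','w4');s=grab('scene','s4')
z=cv2.resize(s['pixels'][230:330,130:230,::-1],(420,420),interpolation=cv2.INTER_CUBIC)
cv2.imwrite('pics/w4b.png',cv2.resize(np.hstack([f['pixels'][:,:,::-1],z]),None,fx=.8,fy=.8))
"
```

```text
(no output)
```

View pics/w4b.png

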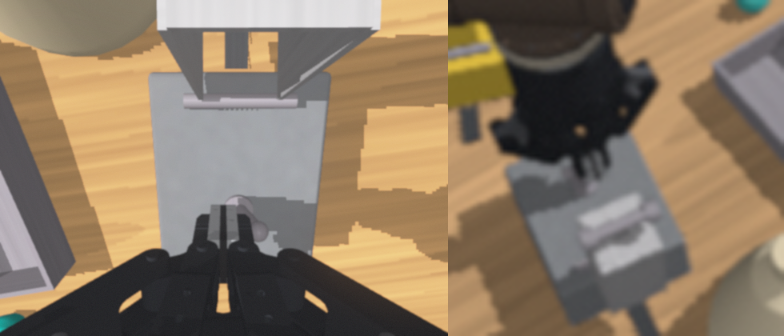

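>>> step_arm(
  motion=[
    {"claw": -1,"translation": [0,0.2,0],"rot": [0,0,0]},
    {"claw": -1,"translation": [0,0.4,0],"rot": [0,0,0]},
    {"claw": -1,"translation": [0,0.4,0],"rot": [0,0,0]},
  ],
)

```text
clock: 7.55
ee_pos: [486.8, -333.1, 80.1]
eef_rot: [-3.131, 0.241, 0.001]
force: [1.6, 6.0, 0.1]
finger_gap: 0.001
grip_force: 2.8
```

>>> step_arm(
  motion=[
    {"claw": -1,"translation": [0,-1.5,0],"rot": [0,0,0]},
    {"claw": -1,"translation": [-1,-2.5,-3],"rot": [0,0,0]},
    {"claw": -0.5,"translation": [-2,-1,-7],"rot": [0,0,0]},
    {"claw": 0.2,"translation": [-2,0,-11],"rot": [0,0,0]},
    {"claw": 0.8,"translation": [-2,0.5,-15],"rot": [0,0,0]},
    {"claw": 0.8,"translation": [0,0.5,-15],"rot": [0,0,0]},
    {"claw": 0.8,"translation": [0,0.5,-15],"rot": [0,0,0]},
  ],
)

```text
clock: 8.25
ee_pos: [487.5, -338.6, 231.4]
eef_rot: [3.13, -0.24, 0.004]
force: [-0.8, 0.1, 0.2]
finger_gap: 0.846
grip_force: 0.0
```

```bash
python3 -c "
from h import *
f=grab('wrist','w5')
cv2.imwrite('pics/w5b.png',f['pixels'][:,:,::-1])
a=np.radians(-8.8);ex=np.array([np.cos(a),np.sin(a)]);p=np.array([549.4,-348.7])+50.6*ex
print(proj(f,[*p,164]),bot.get_obs()['ee_pos'])
go(601,-356.5,162,-8.8)
"
```

```text
[281.06223205  17.43951681] [ 486.40382703 -338.00405905  230.19880295]
trans cm [11.61  0.08  6.82] rot [ 0.03 -0.02  0.04]
```

View pics/w5b.png

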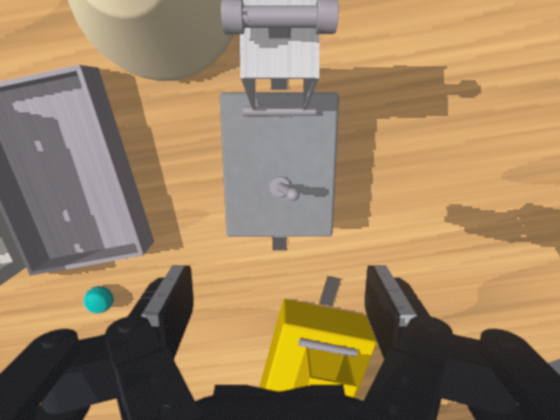

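>>> step_arm(
  motion=[
    {"claw": 0.8,"translation": [4,0,0],"rot": [0,0,0]},
    {"claw": 0.8,"translation": [8,0,0],"rot": [0,0,0]},
    {"claw": 0.8,"translation": [11.6,0.1,0],"rot": [0,0,0]},
    {"claw": 0.8,"translation": [11.6,0.1,3],"rot": [0,0,0]},
    {"claw": 0.8,"translation": [11.6,0.1,6],"rot": [0,0,0]},
    {"claw": 0.8,"translation": [11.6,0.1,6.8],"rot": [0,0,0]},
    {"claw": 0.1,"translation": [11.6,0.1,6.8],"rot": [0,0,0]},
    {"claw": 0.1,"translation": [11.6,0.1,6.8],"rot": [0,0,0]},
    {"claw": 0.1,"translation": [11.6,0.1,6.8],"rot": [0,0,0]},
    {"claw": 0.1,"translation": [11.6,0.1,6.8],"rot": [0,0,0]},
  ],
)

```text
clock: 9.3
ee_pos: [600.2, -356.6, 163.0]
eef_rot: [-3.132, 0.241, 0.001]
force: [-1.9, 5.2, -5.1]
finger_gap: 0.644
grip_force: 40.4
```

>>> step_arm(
  motion=[
    {"claw": 0.1,"translation": [-1.14,0,-0.45],"rot": [0,0,0]},
    {"claw": 0.1,"translation": [-2.32,0,-0.79],"rot": [0,0,0]},
    {"claw": 0.1,"translation": [-3.53,0,-1.0],"rot": [0,0,0]},
    {"claw": 0.1,"translation": [-4.74,0,-1.09],"rot": [0,0,0]},
    {"claw": 0.1,"translation": [-5.97,0,-1.06],"rot": [0,0,0]},
    {"claw": 0.1,"translation": [-7.18,0,-0.91],"rot": [0,0,0]},
    {"claw": 0.1,"translation": [-8.37,0,-0.64],"rot": [0,0,0]},
    {"claw": 0.1,"translation": [-9.53,0,-0.26],"rot": [0,0,0]},
    {"claw": 0.1,"translation": [-10.65,0,0.25],"rot": [0,0,0]},
    {"claw": 0.1,"translation": [-11.71,0,0.86],"rot": [0,0,0]},
  ],
)

```text
clock: 10.3
ee_pos: [484.5, -339.0, 156.5]
eef_rot: [3.131, -0.241, 0.005]
force: [-2.5, 8.3, 10.9]
finger_gap: 0.644
grip_force: 43.1
```

>>> step_arm(
  motion=[
    {"claw": 0.1,"translation": [-0.99,0,0.71],"rot": [0,0,0]},
    {"claw": 0.1,"translation": [-1.91,0,1.52],"rot": [0,0,0]},
    {"claw": 0.1,"translation": [-2.74,0,2.42],"rot": [0,0,0]},
    {"claw": 0.1,"translation": [-3.48,0,3.4],"rot": [0,0,0]},
    {"claw": 0.1,"translation": [-4.11,0,4.44],"rot": [0,0,0]},
    {"claw": 0.1,"translation": [-4.64,0,5.54],"rot": [0,0,0]},
    {"claw": 0.1,"translation": [-5.0,0,6.5],"rot": [0,0,0]},
    {"claw": 0.8,"translation": [-5.0,0,6.5],"rot": [0,0,0]},
    {"claw": 0.8,"translation": [-5.0,0,6.5],"rot": [0,0,0]},
    {"claw": 0.8,"translation": [-5.0,0,6.5],"rot": [0,0,0]},
  ],
)

```text
clock: 11.3
ee_pos: [435.9, -332.5, 89.7]
eef_rot: [3.131, -0.241, 0.003]
force: [-0.4, 0.1, -0.4]
finger_gap: 0.901
grip_force: 0.0
```

>>> step_arm(
  motion=[
    {"claw": 0.8,"translation": [0,0,-4],"rot": [0,0,0]},
    {"claw": 0.8,"translation": [0,0,-8],"rot": [0,0,0]},
    {"claw": 0.8,"translation": [0,0,-12],"rot": [0,0,0]},
    {"claw": 0.8,"translation": [0,0,-16],"rot": [0,0,0]},
    {"claw": 0.8,"translation": [0,0,-16],"rot": [0,0,0]},
  ],
)

```text
clock: 11.8
ee_pos: [436.8, -333.1, 254.4]
eef_rot: [3.126, -0.24, 0.012]
force: [0.3, -0.6, -1.4]
finger_gap: 0.903
grip_force: 0.0
```

```bash
python3 -c "
from h import *
go(490,300,240,80.8)
f=grab('top','top6')
P=cloud(f);hsv=cv2.cvtColor(f['pixels'],cv2.COLOR_RGB2HSV)
s=grab('wrist','w6')
z=cv2.resize(f['pixels'][180:255,110:310,::-1],(560,210),interpolation=cv2.INTER_CUBIC)
cv2.imwrite('pics/w6b.png',cv2.resize(np.vstack([z,s['pixels'][:,:,::-1]]),(530,596)))
"
```

```text
trans cm [ -4.42 -63.38   1.02] rot [  0.64  -0.1  -89.58]
```

View pics/w6b.png

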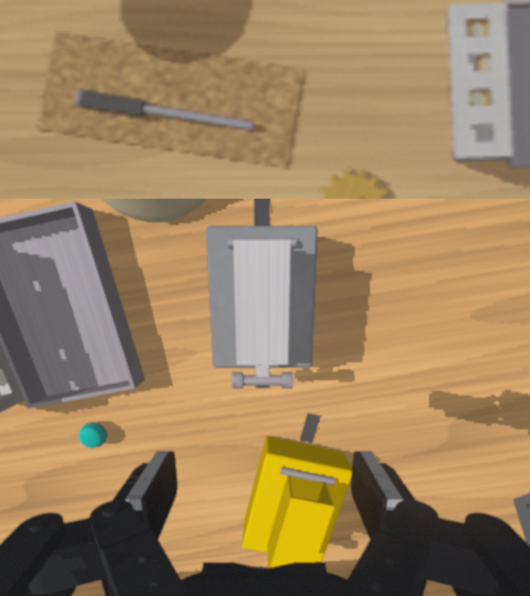

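>>> step_arm(
  motion=[
    {"claw": 0.8,"translation": [0,-4,0],"rot": [0,0,-7]},
    {"claw": 0.8,"translation": [0,-8,0],"rot": [0,0,-14]},
    {"claw": 0.8,"translation": [0,-12.5,0],"rot": [0,0,-22]},
    {"claw": 0.8,"translation": [0,-17,0],"rot": [0,0,-30]},
    {"claw": 0.8,"translation": [-0.5,-22,0],"rot": [0,0,-38]},
    {"claw": 0.8,"translation": [-1,-27,0],"rot": [0,0,-46]},
    {"claw": 0.8,"translation": [-1.5,-32,0],"rot": [0,0,-54]},
    {"claw": 0.8,"translation": [-2,-37,0],"rot": [0,0,-62]},
    {"claw": 0.8,"translation": [-2.5,-41,0],"rot": [0,0,-70]},
    {"claw": 0.8,"translation": [-3,-45,0],"rot": [0,0,-78]},
  ],
)

```text
clock: 12.9
ee_pos: [474.0, 119.4, 247.3]
eef_rot: [-2.58, -1.792, 0.003]
force: [0.3, -0.3, -0.9]
finger_gap: 0.9
grip_force: 0.0
```

```bash
python3 -c "
from h import *
go(490,310,240,80.8)"
```

```text
trans cm [18.42 -5.15  0.72] rot [ -0.1    0.05 -11.23]
```

>>> step_arm(
  motion=[
    {"claw": 0.6,"translation": [5,-1.4,0.2],"rot": [0,0,-5]},
    {"claw": 0.6,"translation": [9.5,-2.8,0.4],"rot": [0,0,-11]},
    {"claw": 0.4,"translation": [14,-4,0.6],"rot": [0,0,-11.2]},
    {"claw": 0.2,"translation": [17,-4.8,0.7],"rot": [0,0,-11.2]},
    {"claw": 0.2,"translation": [18.4,-5.1,0.7],"rot": [0,0,-11.2]},
    {"claw": 0.2,"translation": [18.4,-5.1,0.7],"rot": [0,0,-11.2]},
    {"claw": 0.2,"translation": [18.4,-5.1,0.7],"rot": [0,0,-11.2]},
  ],
)

```text
clock: 13.6
ee_pos: [492.1, 306.7, 240.8]
eef_rot: [-2.4, -2.028, 0.003]
force: [0.1, 0.6, 0.3]
finger_gap: 0.603
grip_force: 0.0
```

```bash
cat > rod.py <<'E'
from h import *
import sys
def seg(name):
    f=grab("wrist",name);hsv=cv2.cvtColor(f["pixels"],cv2.COLOR_RGB2HSV);P=cloud(f)
    return f,hsv,P
f,hsv,P=seg(sys.argv[1]);cv2.imwrite("pics/%sb.png"%sys.argv[1],f["pixels"][:,:,::-1])
m=((hsv[:,:,1]<70)&(P[:,:,2]>-5)&(P[:,:,2]<40)).astype(np.uint8);m[:,:]&=1
n,l,s,c=cv2.connectedComponentsWithStats(m)
for i in np.argsort(-s[1:,4])[:5]+1:
    ys,xs=np.where(l==i);q=np.array([onz(f,a,b,15) for a,b in zip(xs,ys)])[:,:2]
    r=cv2.minAreaRect(q.astype(np.float32));print(s[i],r)
E
python3 rod.py w7
```

```text
[ 426  158  116  123 3028] ((703.6215209960938, 211.9625244140625), (28.405929565429688, 183.24838256835938), 35.88153076171875)
[ 264   72   20  191 2490] ((486.65264892578125, 303.5028991699219), (195.5234375, 17.73558807373047), 79.72613525390625)
[ 417    0   92   28 1320] ((676.371826171875, 419.6773376464844), (21.548261642456055, 80.00614929199219), 80.31800079345703)
[216 356   6   5  27] ((383.2004699707031, 92.41975402832031), (5.842186450958252, 6.162827968597412), 80.36637115478516)
[  0 389   5   7  21] ((105.82200622558594, 87.13390350341797), (10.526199340820312, 4.851379871368408), 67.10808563232422)
```

View pics/w7b.png

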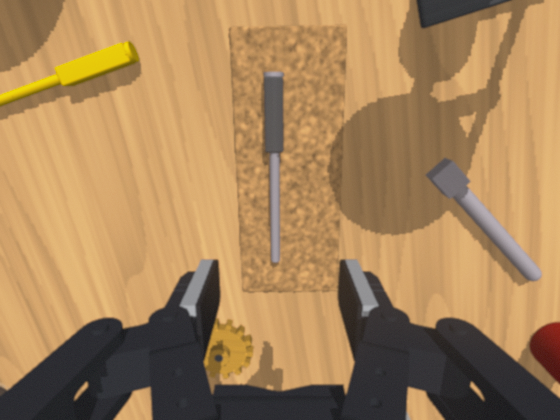

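```bash
python3 -c "
from h import *
f=ld('w7')
print('mat',[onz(f,*p,4).round(1).tolist() for p in((231,27),(346,27),(342,291),(243,291))])
print('rod',onz(f,273.5,95,22),onz(f,274,140,22),onz(f,275,200,18),onz(f,275,258,18))
h=onz(f,273.8,115,22);print(h)
go(495.6,360.3,17,81)
c=grab('top','top7');print(np.linalg.norm(c['pixels'].astype(int)-ld('top6')['pixels'],axis=2)[200:240,130:225].mean())"
```

```text
mat [[472.0, 445.3, 4.0], [576.9, 427.4, 4.0], [541.2, 151.7, 4.0], [428.0, 171.0, 4.0]]
rod [500.66074415 379.53883692  22.        ] [493.9843871  338.57284824  22.        ] [484.3422021  277.64395578  18.        ] [473.12350233 213.0243793   18.        ]
[497.82664567 361.69244896  22.        ]
trans cm [ 5.39 -0.56 22.41] rot [-0.04  0.05 -0.65]
55.36336198227853
```

>>> step_arm(
  motion=[
    {"claw": 0.2,"translation": [3,-0.3,4],"rot": [0,0,-0.25]},
    {"claw": 0.2,"translation": [5.48,-0.43,8.5],"rot": [0,0,-0.25]},
    {"claw": 0.2,"translation": [5.48,-0.43,13],"rot": [0,0,-0.25]},
    {"claw": 0.2,"translation": [5.48,-0.43,17],"rot": [0,0,-0.25]},
    {"claw": 0.2,"translation": [5.48,-0.43,20],"rot": [0,0,-0.25]},
    {"claw": 0.2,"translation": [5.48,-0.43,22],"rot": [0,0,-0.25]},
    {"claw": 0.2,"translation": [5.48,-0.43,22.3],"rot": [0,0,-0.25]},
    {"claw": 0.2,"translation": [5.48,-0.43,22.3],"rot": [0,0,-0.25]},
  ],
)

```text
clock: 14.5
ee_pos: [497.6, 361.5, 18.8]
eef_rot: [2.396, 2.032, -0.001]
force: [-0.0, -0.9, 0.1]
finger_gap: 0.599
grip_force: 0.0
```

>>> step_arm(
  motion=[
    {"claw": -0.3,"translation": [0,0,0],"rot": [0,0,0]},
    {"claw": -0.9,"translation": [0,0,0],"rot": [0,0,0]},
    {"claw": -0.9,"translation": [0,0,0],"rot": [0,0,0]},
    {"claw": -0.9,"translation": [0,0,0],"rot": [0,0,0]},
    {"claw": -0.9,"translation": [0,0,0],"rot": [0,0,0]},
    {"claw": -0.9,"translation": [0,0,0],"rot": [0,0,0]},
  ],
  grip_force=80,
)

```text
clock: 15.1
ee_pos: [497.8, 362.5, 20.2]
eef_rot: [2.395, 2.033, 0.004]
force: [-0.9, -1.6, 8.5]
finger_gap: 0.186
grip_force: 79.2
```

>>> step_arm(
  motion=[
    {"claw": -0.9,"translation": [0,0,-2],"rot": [0,0,0]},
    {"claw": -0.9,"translation": [0,0,-4],"rot": [0,0,0]},
    {"claw": -0.9,"translation": [0,0,-6],"rot": [0,0,0]},
    {"claw": -0.9,"translation": [0,0,-8],"rot": [0,0,0]},
    {"claw": -0.9,"translation": [0,0,-8],"rot": [0,0,0]},
  ],
)

```text
clock: 15.6
ee_pos: [498.2, 362.9, 101.6]
eef_rot: [2.394, 2.033, 0.008]
force: [-0.1, 0.2, -0.0]
finger_gap: 0.184
grip_force: 78.4
```

```bash
python3 -c "
from h import *
print(bot.get_obs()['finger_gap'])
go(565,205,75,91.9)"
```

```text
0.18412462097664922
trans cm [-14.51   9.15   2.65] rot [  0.24  -0.16 -11.24]
```

>>> step_arm(
  motion=[
    {"claw": -0.9,"translation": [-3,1.8,0.5],"rot": [0,0,-2.5]},
    {"claw": -0.9,"translation": [-6,3.7,1],"rot": [0,0,-5]},
    {"claw": -0.9,"translation": [-9,5.6,1.5],"rot": [0,0,-7.5]},
    {"claw": -0.9,"translation": [-12,7.5,2],"rot": [0,0,-10]},
    {"claw": -0.9,"translation": [-14.5,9.15,2.4],"rot": [0.2,-0.2,-11.24]},
    {"claw": -0.9,"translation": [-14.5,9.15,2.6],"rot": [0.2,-0.2,-11.24]},
    {"claw": -0.9,"translation": [-14.5,9.15,2.6],"rot": [0.2,-0.2,-11.24]},
  ],
)

```text
clock: 16.3
ee_pos: [563.7, 203.9, 71.8]
eef_rot: [-2.186, -2.255, 0.009]
force: [-1.1, 0.1, -0.9]
finger_gap: 0.186
grip_force: 78.4
```

```bash
python3 -c "
from h import *
f=grab('top','t8');s=grab('scene','s8')
a=f['pixels'][160:260,170:350,::-1];b=s['pixels'][140:300,190:390,::-1]
r=lambda x,w,h:cv2.resize(x,(w,h),interpolation=cv2.INTER_CUBIC)
cv2.imwrite('pics/z8.png',np.hstack([r(a,430,239) if 0 else cv2.copyMakeBorder(r(a,400,222),0,98,0,0,cv2.BORDER_CONSTANT),r(b,400,320)]))
o=bot.get_obs();print(o['ee_pos'],o['force'])
go(565,205,65,91.9)
for Y in(50,30,-30):
  p=np.array([572.5,-36.2])+Y*np.array([-.0332,.9994]);print(Y,proj(f,[*p,58]),proj(s,[*p,58]))
"
```

```text
[563.45765336 204.99865694  72.32827232] [-0.0139489  -0.08761964 -1.68198109]
trans cm [-0.    0.16  0.73] rot [-0.24  0.18 -0.  ]
50 [271.85873264 191.19713388] [298.02970722 240.09518222]
30 [278.89829229 190.96089021] [292.47880949 243.76343256]
-30 [300.0002135  190.25272157] [275.43659419 255.02559504]
```

View pics/z8.png

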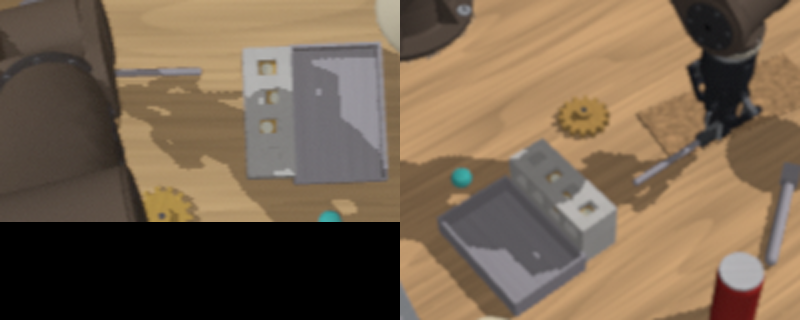

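```bash
python3 -c "
from h import *
f=ld('t8');s=ld('s8')
M=lambda f:f['K']@np.c_[f['R'],f['t']]
X=cv2.triangulatePoints(M(f),M(s),np.array([[260.5],[191.6]]),np.array([[308.5],[231.5]]))
print((X[:3]/X[3]).T, proj(f,(X[:3]/X[3])[:,0]))
a=np.radians(1.9);print('pred',563.5+155*np.sin(a),205-155*np.cos(a))
p=np.array([572.5,-36.2])+82*np.array([-.0332,.9994]);print(p)
"
```

```text
[[569.74870726  47.88061792  68.61473879]] [259.76447978 191.06674836]
pred 568.6390526502216 50.08521652902763
[569.7776  45.7508]
```

>>> step_arm(
  motion=[
    {"claw": -0.9,"translation": [0,0.1,0.8],"rot": [0,0,0]},
    {"claw": -0.9,"translation": [-2,0.1,0.85],"rot": [0,0,0]},
    {"claw": -0.9,"translation": [-4,0.1,0.85],"rot": [0,0,0]},
    {"claw": -0.9,"translation": [-6,0.1,0.85],"rot": [0,0,0]},
    {"claw": -0.9,"translation": [-6.5,0.1,0.85],"rot": [0,0,0]},
    {"claw": -0.9,"translation": [-6.5,0.1,0.85],"rot": [0,0,0]},
  ],
)

```text
clock: 17.0
ee_pos: [567.0, 139.6, 64.0]
eef_rot: [-2.185, -2.257, 0.008]
force: [0.3, -0.1, -1.3]
finger_gap: 0.186
grip_force: 78.4
```

>>> step_arm(
  motion=[
    {"claw": -0.9,"translation": [-1,0,0],"rot": [0,0,0]},
    {"claw": -0.9,"translation": [-2,0,0],"rot": [0,0,0]},
    {"claw": -0.9,"translation": [-3,0,0],"rot": [0,0,0]},
    {"claw": -0.9,"translation": [-4,0,0],"rot": [0,0,0]},
    {"claw": -0.9,"translation": [-5,0,0],"rot": [0,0,0]},
    {"claw": -0.9,"translation": [-6,0,0],"rot": [0,0,0]},
    {"claw": -0.9,"translation": [-6,0,0],"rot": [0,0,0]},
    {"claw": -0.9,"translation": [-6,0,0],"rot": [0,0,0]},
  ],
)

```text
clock: 17.8
ee_pos: [569.1, 79.2, 64.5]
eef_rot: [-2.185, -2.257, 0.008]
force: [-0.2, -0.2, -1.0]
finger_gap: 0.186
grip_force: 78.4
```

```bash
cat > two.py <<'E'
from h import *
import sys
n=sys.argv[1];f=grab('top','t'+n);s=grab('scene','s'+n)
a=f['pixels'][160:260,230:360,::-1];b=s['pixels'][140:300,190:390,::-1]
r=lambda x,w,h:cv2.resize(x,(w,h),interpolation=cv2.INTER_CUBIC)
cv2.imwrite('pics/z%s.png'%n,np.hstack([cv2.copyMakeBorder(r(a,390,300),0,20,0,0,cv2.BORDER_CONSTANT),r(b,400,320)]))
o=bot.get_obs();print(o['ee_pos'],o['force'],o['finger_gap'])
E
python3 two.py 9
```

```text
[569.03586768  79.65898774  64.45346266] [ 0.50907644 -0.58163146 -0.32545696] 0.1851482829299016
```

View pics/z9.png

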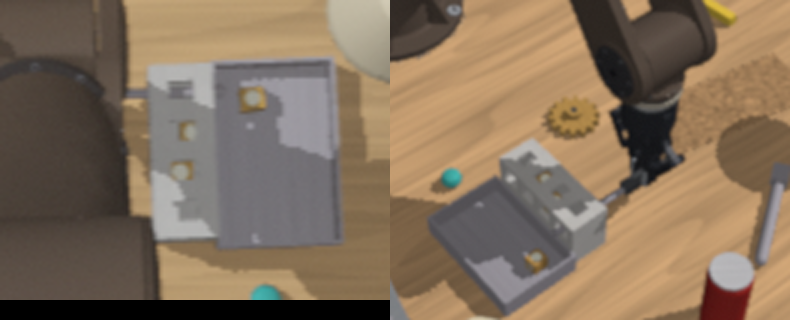

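>>> step_arm(
  motion=[
    {"claw": -0.9,"translation": [3,0,0],"rot": [0,0,0]},
    {"claw": -0.9,"translation": [6,0,0],"rot": [0,0,0]},
    {"claw": -0.9,"translation": [9,0,0],"rot": [0,0,0]},
    {"claw": -0.9,"translation": [9.5,0,0],"rot": [0,0,0]},
    {"claw": -0.9,"translation": [9.5,0,0],"rot": [0,0,0]},
    {"claw": -0.9,"translation": [9.5,-2,0],"rot": [0,0,0]},
    {"claw": -0.9,"translation": [9.5,-3.7,0],"rot": [0,0,0]},
    {"claw": -0.9,"translation": [9.5,-3.7,0],"rot": [0,0,0]},
    {"claw": -0.9,"translation": [9.5,-3.7,0],"rot": [0,0,0]},
  ],
)

```text
clock: 18.8
ee_pos: [529.6, 172.6, 64.6]
eef_rot: [2.185, 2.257, -0.007]
force: [0.0, 1.0, -0.8]
finger_gap: 0.186
grip_force: 78.4
```

```bash
cat > chk.py <<'E'
from h import *
import sys
f=grab('top',sys.argv[1]);o=bot.get_obs();P=cloud(f);hsv=cv2.cvtColor(f["pixels"],cv2.COLOR_RGB2HSV)
print(o['ee_pos'].round(1),o['force'].round(1),o['finger_gap'],Rn.from_rotvec(o['eef_rot']).as_matrix()[:,0].round(4))
c=np.array([517,-38.]);d=np.array([.9994,.0332]);n=np.array([-.0332,.9994])
L=np.dstack([(P[:,:,:2]-c)@d,(P[:,:,:2]-c)@n,P[:,:,2]])
# rod axis outside the carrier: 32<y<130, high enough, within x
m=(L[:,:,1]>34)&(L[:,:,1]<120)&(L[:,:,2]>48)&(L[:,:,2]<75)&(abs(L[:,:,0])<85)
if m.sum()>5:
    q=L[m];print("rod pts",len(q),"y min",q[:,1].min().round(1),"x fit",np.polyfit(q[:,1],q[:,0],1).round(3),"z",np.median(q[:,2]).round(1))
b=((hsv[:,:,1]>85)&(hsv[:,:,0]<30)&(L[:,:,1]<-28)&(L[:,:,1]>-150)&(abs(L[:,:,0])<90)).astype(np.uint8)
k,l,s,ce=cv2.connectedComponentsWithStats(b)
for i in range(1,k):
    if s[i,4]>4: print("brass in tray",s[i,4],L[l==i].mean(0).round(0))
for x in(-55.5,-18.5,18.5,55.5):
    w=(abs(L[:,:,0]-x)<7)&(abs(L[:,:,1])<9);print("win",x,np.median(L[w][:,2]).round(),"sat",hsv[w][:,1].mean().round() if w.any() else None,w.sum())
E
python3 chk.py t10
```

```text
[529.9 172.7  64.5] [ 0.2  0.5 -1.3] 0.18580209124852615 [-0.0323  0.9995 -0.0031]
rod pts 78 y min 56.4 x fit [3.0000e-03 1.8863e+01] z 62.4
brass in tray 35 [ 50. -72.  26.]
win -55.5 46.0 sat 6.0 33
win -18.5 67.0 sat 53.0 30
win 18.5 65.0 sat 48.0 35
win 55.5 45.0 sat 7.0 30
```

>>> step_arm(
  motion=[
    {"claw": -0.9,"translation": [-2,0,0],"rot": [0,0,0]},
    {"claw": -0.9,"translation": [-4,0,0],"rot": [0,0,0]},
    {"claw": -0.9,"translation": [-5,0,0],"rot": [0,0,0]},
    {"claw": -0.9,"translation": [-6,0,0],"rot": [0,0,0]},
    {"claw": -0.9,"translation": [-7,0,0],"rot": [0,0,0]},
    {"claw": -0.9,"translation": [-8,0,0],"rot": [0,0,0]},
    {"claw": -0.9,"translation": [-9,0,0],"rot": [0,0,0]},
    {"claw": -0.9,"translation": [-9.8,0,0],"rot": [0,0,0]},
    {"claw": -0.9,"translation": [-9.8,0,0],"rot": [0,0,0]},
    {"claw": -0.9,"translation": [-9.8,0,0],"rot": [0,0,0]},
  ],
)

```text
clock: 19.85
ee_pos: [532.2, 75.2, 64.6]
eef_rot: [-2.185, -2.257, 0.008]
force: [0.6, 0.0, -1.8]
finger_gap: 0.185
grip_force: 78.4
```

>>> step_arm(
  motion=[
    {"claw": -0.9,"translation": [3,0,0],"rot": [0,0,0]},
    {"claw": -0.9,"translation": [6,0,0],"rot": [0,0,0]},
    {"claw": -0.9,"translation": [9,0,0],"rot": [0,0,0]},
    {"claw": -0.9,"translation": [9.8,0,0],"rot": [0,0,0]},
    {"claw": -0.9,"translation": [9.8,0,0],"rot": [0,0,0]},
    {"claw": -0.9,"translation": [9.8,-2,0],"rot": [0,0,0]},
    {"claw": -0.9,"translation": [9.8,-3.7,0],"rot": [0,0,0]},
    {"claw": -0.9,"translation": [9.8,-3.7,0],"rot": [0,0,0]},
    {"claw": -0.9,"translation": [9.8,-3.7,0],"rot": [0,0,0]},
  ],
)

```text
clock: 20.75
ee_pos: [492.6, 171.4, 64.6]
eef_rot: [2.185, 2.257, -0.007]
force: [-0.4, 0.2, -1.0]
finger_gap: 0.187
grip_force: 78.5
```

```bash
python3 chk.py t11
```

```text
[492.9 171.5  64.6] [ 0.1  0.8 -0.7] 0.1890251416306083 [-0.0323  0.9995 -0.0031]
rod pts 81 y min 54.8 x fit [ 1.000e-02 -1.858e+01] z 62.5
brass in tray 35 [ 50. -72.  25.]
brass in tray 36 [ 15. -75.  23.]
win -55.5 46.0 sat 5.0 30
win -18.5 68.0 sat 56.0 30
win 18.5 45.0 sat 6.0 31
win 55.5 45.0 sat 7.0 29
```

>>> step_arm(
  motion=[
    {"claw": -0.9,"translation": [-2,0,0],"rot": [0,0,0]},
    {"claw": -0.9,"translation": [-4,0,0],"rot": [0,0,0]},
    {"claw": -0.9,"translation": [-5,0,0],"rot": [0,0,0]},
    {"claw": -0.9,"translation": [-6,0,0],"rot": [0,0,0]},
    {"claw": -0.9,"translation": [-7,0,0],"rot": [0,0,0]},
    {"claw": -0.9,"translation": [-8,0,0],"rot": [0,0,0]},
    {"claw": -0.9,"translation": [-9,0,0],"rot": [0,0,0]},
    {"claw": -0.9,"translation": [-9.7,0,0],"rot": [0,0,0]},
    {"claw": -0.9,"translation": [-9.7,0,0],"rot": [0,0,0]},
    {"claw": -0.9,"translation": [-9.7,0,0],"rot": [0,0,0]},
  ],
)

```text
clock: 21.8
ee_pos: [495.2, 75.0, 64.8]
eef_rot: [-2.185, -2.257, 0.008]
force: [0.3, -0.6, -1.6]
finger_gap: 0.185
grip_force: 78.5
```

>>> step_arm(
  motion=[
    {"claw": -0.9,"translation": [3,0,0],"rot": [0,0,0]},
    {"claw": -0.9,"translation": [6,0,0],"rot": [0,0,0]},
    {"claw": -0.9,"translation": [9,0,0],"rot": [0,0,0]},
    {"claw": -0.9,"translation": [11,0,0],"rot": [0,0,0]},
    {"claw": -0.9,"translation": [13,0,-2],"rot": [0,0,0]},
    {"claw": -0.9,"translation": [13,0,-3],"rot": [0,0,0]},
    {"claw": -0.9,"translation": [13,0,-3],"rot": [0,0,0]},
  ],
)

```text
clock: 22.5
ee_pos: [491.2, 205.5, 95.4]
eef_rot: [2.182, 2.259, -0.005]
force: [-0.1, -0.8, -1.8]
finger_gap: 0.183
grip_force: 78.5
```

```bash
python3 chk.py t12; python3 -c "
from h import *
a=np.radians(81.7);u=np.array([np.cos(a),np.sin(a)]);m=np.array([504.5,298.9]);h=m+57.5*u;print(h)
go(*h,60,81.7)"
```

```text
[490.9 204.9  94.6] [-0.1 -0.1 -1.4] 0.18615645977090237 [-0.0335  0.9994 -0.003 ]
brass in tray 36 [ 50. -71.  24.]
brass in tray 35 [ 14. -75.  24.]
brass in tray 34 [-23. -75.  25.]
win -55.5 44.0 sat 6.0 30
win -18.5 45.0 sat 6.0 30
win 18.5 45.0 sat 6.0 31
win 55.5 46.0 sat 7.0 29
[512.80048156 355.79773287]
trans cm [15.02  2.7   3.41] rot [-0.15  0.19 10.22]
```

>>> step_arm(
  motion=[
    {"claw": -0.9,"translation": [4,0.7,0],"rot": [0,0,3]},
    {"claw": -0.9,"translation": [8,1.4,0],"rot": [0,0,6]},
    {"claw": -0.9,"translation": [12,2.1,0.5],"rot": [0,0,9]},
    {"claw": -0.9,"translation": [15,2.7,1],"rot": [0,0,10.2]},
    {"claw": -0.9,"translation": [15,2.7,2],"rot": [-0.15,0.2,10.2]},
    {"claw": -0.9,"translation": [15,2.7,3.4],"rot": [-0.15,0.2,10.2]},
    {"claw": -0.9,"translation": [15,2.7,3.4],"rot": [-0.15,0.2,10.2]},
  ],
)

```text
clock: 23.25
ee_pos: [511.8, 353.8, 57.1]
eef_rot: [-2.376, -2.053, 0.008]
force: [-0.1, -1.3, -1.0]
finger_gap: 0.184
grip_force: 78.5
```

>>> step_arm(
  motion=[
    {"claw": -0.9,"translation": [0,0,1],"rot": [0,0,0]},
    {"claw": -0.9,"translation": [0,0,2],"rot": [0,0,0]},
    {"claw": -0.9,"translation": [0,0,3],"rot": [0,0,0]},
    {"claw": -0.9,"translation": [0,0,3.5],"rot": [0,0,0]},
    {"claw": -0.9,"translation": [0,0,3.7],"rot": [0,0,0]},
    {"claw": -0.9,"translation": [0,0,3.7],"rot": [0,0,0]},
  ],
)

```text
clock: 23.85
ee_pos: [512.8, 355.7, 22.5]
eef_rot: [-2.376, -2.054, 0.001]
force: [-0.6, 0.2, -1.5]
finger_gap: 0.184
grip_force: 78.5
```

>>> step_arm(
  motion=[
    {"claw": -0.9,"translation": [0,0,0.1],"rot": [0,0,0]},
    {"claw": -0.9,"translation": [0,0,0.15],"rot": [0,0,0]},
    {"claw": -0.4,"translation": [0,0,0.15],"rot": [0,0,0]},
    {"claw": 0,"translation": [0,0,0.15],"rot": [0,0,0]},
    {"claw": 0.2,"translation": [0,0,0.1],"rot": [0,0,0]},
    {"claw": 0.2,"translation": [0,0,-2],"rot": [0,0,0]},
    {"claw": 0.2,"translation": [0,0,-6],"rot": [0,0,0]},
    {"claw": 0.2,"translation": [-2,0,-11],"rot": [0,0,0]},
    {"claw": 0.2,"translation": [-4,0,-16],"rot": [0,0,0]},
    {"claw": 0.2,"translation": [-5,0,-21],"rot": [0,0,0]},
  ],
)

```text
clock: 24.85
ee_pos: [505.5, 307.0, 226.1]
eef_rot: [-2.376, -2.054, 0.002]
force: [0.4, 0.2, 0.5]
finger_gap: 0.6
grip_force: 0.0
```

>>> step_arm(
  motion=[
    {"claw": 0.2,"translation": [-1,0,-1],"rot": [0,0,0]},
    {"claw": 0.2,"translation": [-1,0,-1],"rot": [0,0,0]},
  ],
)

```text
clock: 25.05
ee_pos: [504.9, 297.6, 236.3]
eef_rot: [2.377, 2.053, 0.004]
force: [0.1, 0.6, -0.4]
finger_gap: 0.603
grip_force: 0.0
```

```bash
python3 rod.py w13; python3 -c "
from h import *
f=ld('w13');P=cloud(f);hsv=cv2.cvtColor(f['pixels'],cv2.COLOR_RGB2HSV)
print(bot.get_obs()['ee_pos'])
a=np.radians(81.7);u=np.array([np.cos(a),np.sin(a)]);v=np.array([-u[1],u[0]]);c=np.array([504.5,298.9])
for X,Y in((140,55),(-140,55),(140,-55),(-140,-55)): print(proj(f,[*(c+X*u+Y*v),4]).round())
go(455,0,255,20)
"
```

```text
[ 414  156  114  126 3076] ((703.4789428710938, 211.68017578125), (28.176239013671875, 182.41647338867188), 35.63045120239258)
[ 268   69   20  194 2552] ((504.6533203125, 296.600341796875), (195.5399169921875, 17.490022659301758), 81.06367492675781)
[407   0  81  23 969] ((672.8793334960938, 418.6708068847656), (17.323732376098633, 69.7469711303711), 81.60424041748047)
[  0 393   2   3   4] ((128.45899963378906, 73.02204895019531), (3.165334701538086, 1.192751407623291), 68.50228118896484)
[359 264   1   1   1] ((577.8934936523438, 184.4008331298828), (0.0, 0.0), 0.0)
[504.51565717 297.94182732 234.43498451]
[215.  18.]
[229. 289.]
[336.  17.]
[325. 289.]
trans cm [-30.2   -0.57  -2.07] rot [-2.000e-02 -1.000e-02  6.165e+01]
```

View pics/w13b.png

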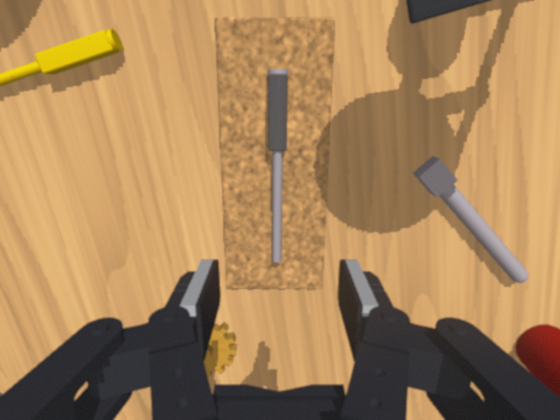

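>>> step_arm(
  motion=[
    {"claw": 0.8,"translation": [-3,0,-0.5],"rot": [0,0,6]},
    {"claw": 0.8,"translation": [-6.5,0,-1],"rot": [0,0,13]},
    {"claw": 0.8,"translation": [-10,-0.1,-1.5],"rot": [0,0,20]},
    {"claw": 0.8,"translation": [-14,-0.2,-2],"rot": [0,0,28]},
    {"claw": 0.8,"translation": [-18,-0.3,-2],"rot": [0,0,36]},
    {"claw": 0.8,"translation": [-22,-0.4,-2],"rot": [0,0,44]},
    {"claw": 0.8,"translation": [-26,-0.5,-2],"rot": [0,0,52]},
    {"claw": 0.8,"translation": [-30,-0.5,-2],"rot": [0,0,60]},
    {"claw": 0.8,"translation": [-34,-0.5,-2],"rot": [0,0,68]},
    {"claw": 0.8,"translation": [-38,-0.5,-2],"rot": [0,0,76]},
  ],
)

```text
clock: 26.1
ee_pos: [444.1, -78.1, 252.6]
eef_rot: [-3.137, -0.148, 0.006]
force: [0.9, -0.6, 0.8]
finger_gap: 0.9
grip_force: 0.0
```

```bash
python3 -c "
from h import *
print(bot.get_obs()['ee_pos'])
go(430.8,-330.3,190,-8.8)"
```

```text
[444.13432546 -78.08928665 252.56121277]
trans cm [-3.67 24.99  6.23] rot [-0.06  0.23 14.19]
```

>>> step_arm(
  motion=[
    {"claw": 0.8,"translation": [-0.5,4,0],"rot": [0,0,3]},
    {"claw": 0.8,"translation": [-1,8.5,1],"rot": [0,0,6]},
    {"claw": 0.8,"translation": [-2,13,2],"rot": [0,0,9]},
    {"claw": 0.8,"translation": [-2.6,17.5,4],"rot": [0,0,12]},
    {"claw": 0.8,"translation": [-3.3,22,5],"rot": [0,0.2,14.2]},
    {"claw": 0.8,"translation": [-3.67,25,6.2],"rot": [0,0.2,14.2]},
    {"claw": 0.8,"translation": [-3.67,25,6.2],"rot": [0,0.2,14.2]},
    {"claw": 0.8,"translation": [-3.67,25,6.2],"rot": [0,0.2,14.2]},
  ],
)

```text
clock: 26.9
ee_pos: [432.5, -329.0, 190.2]
eef_rot: [-3.13, 0.234, 0.001]
force: [0.1, 0.5, -0.2]
finger_gap: 0.899
grip_force: 0.0
```

```bash
python3 -c "
from h import *
print(bot.get_obs()['ee_pos'])
go(430.8,-330.3,73,-8.8)"
```

```text
[ 432.53407879 -329.00453177  190.22432352]
trans cm [-0.14  0.19 11.72] rot [-0.17  0.05  0.24]
```

>>> step_arm(
  motion=[
    {"claw": 0.8,"translation": [-0.1,0.1,4],"rot": [0,0,0.2]},
    {"claw": 0.8,"translation": [-0.1,0.1,8],"rot": [0,0,0.2]},
    {"claw": 0.8,"translation": [-0.1,0.1,11],"rot": [0,0,0.2]},
    {"claw": 0.8,"translation": [-0.1,0.1,11.7],"rot": [0,0,0.2]},
    {"claw": 0.8,"translation": [-0.1,0.1,11.7],"rot": [0,0,0.2]},
    {"claw": 0.1,"translation": [-0.1,0.1,11.7],"rot": [0,0,0.2]},
    {"claw": 0.1,"translation": [-0.1,0.1,11.7],"rot": [0,0,0.2]},
    {"claw": 0.1,"translation": [-0.1,0.1,11.7],"rot": [0,0,0.2]},
    {"claw": 0.1,"translation": [-0.1,0.1,11.7],"rot": [0,0,0.2]},
    {"claw": 0.1,"translation": [-0.1,0.1,11.7],"rot": [0,0,0.2]},
  ],
  grip_force=35,
)

```text
clock: 27.9
ee_pos: [432.5, -330.7, 76.1]
eef_rot: [3.131, -0.238, 0.006]
force: [0.5, -2.1, 1.4]
finger_gap: 0.646
grip_force: 41.2
```

>>> step_arm(
  motion=[
    {"claw": 0.1,"translation": [0.3,0,-1.19],"rot": [0,0,0]},
    {"claw": 0.1,"translation": [0.72,0,-2.34],"rot": [0,0,0]},
    {"claw": 0.1,"translation": [1.25,0,-3.44],"rot": [0,0,0]},
    {"claw": 0.1,"translation": [1.88,0,-4.48],"rot": [0,0,0]},
    {"claw": 0.1,"translation": [2.62,0,-5.46],"rot": [0,0,0]},
    {"claw": 0.1,"translation": [3.45,0,-6.36],"rot": [0,0,0]},
    {"claw": 0.1,"translation": [4.37,0,-7.17],"rot": [0,0,0]},
    {"claw": 0.1,"translation": [5.36,0,-7.88],"rot": [0,0,0]},
    {"claw": 0.1,"translation": [6.42,0,-8.49],"rot": [0,0,0]},
    {"claw": 0.1,"translation": [7.54,0,-9],"rot": [0,0,0]},
  ],
)

```text
clock: 28.9
ee_pos: [506.9, -342.0, 166.0]
eef_rot: [3.132, -0.238, 0.003]
force: [-0.3, -5.8, -7.0]
finger_gap: 0.643
grip_force: 38.0
```

>>> step_arm(
  motion=[
    {"claw": 0.1,"translation": [1.16,0,-0.38],"rot": [0,0,0]},
    {"claw": 0.1,"translation": [2.35,0,-0.65],"rot": [0,0,0]},
    {"claw": 0.1,"translation": [3.56,0,-0.8],"rot": [0,0,0]},
    {"claw": 0.1,"translation": [4.79,0,-0.83],"rot": [0,0,0]},
    {"claw": 0.1,"translation": [6,0,-0.74],"rot": [0,0,0]},
    {"claw": 0.1,"translation": [7.21,0,-0.53],"rot": [0,0,0]},
    {"claw": 0.1,"translation": [8.39,0,-0.19],"rot": [0,0,0]},
    {"claw": 0.1,"translation": [8.39,0,-0.19],"rot": [0,0,0]},
  ],
)

```text
clock: 29.7
ee_pos: [591.5, -355.0, 168.2]
eef_rot: [3.131, -0.238, 0.008]
force: [0.8, -5.0, 8.2]
finger_gap: 0.635
grip_force: 35.7
```

>>> step_arm(
  motion=[
    {"claw": 0.8,"translation": [0,0,0],"rot": [0,0,0]},
    {"claw": 0.8,"translation": [0,0,0],"rot": [0,0,0]},
    {"claw": 0.8,"translation": [0,0,0],"rot": [0,0,0]},
    {"claw": 0.8,"translation": [0,0,-2.5],"rot": [0,0,0]},
    {"claw": 0.8,"translation": [0,0,-5],"rot": [0,0,0]},
    {"claw": 0.3,"translation": [-4,0,-6],"rot": [0,0,0]},
    {"claw": -0.5,"translation": [-8,0,-6],"rot": [0,0,0]},
    {"claw": -1,"translation": [-11,0,-6],"rot": [0,0,0]},
    {"claw": -1,"translation": [-14,0,-6],"rot": [0,0,0]},
    {"claw": -1,"translation": [-14,0,-6],"rot": [0,0,0]},
  ],
)

```text
clock: 30.7
ee_pos: [448.2, -332.4, 227.7]
eef_rot: [-3.131, 0.241, -0.002]
force: [0.6, -0.2, 0.6]
finger_gap: 0.045
grip_force: 0.0
```

```bash
python3 -c "
from h import *
f=grab('wrist','w14');P=cloud(f);o=bot.get_obs();print(o['ee_pos'],o['finger_gap'])
a=np.radians(-8.8);ex=np.array([np.cos(a),np.sin(a)]);ey=np.array([-ex[1],ex[0]])
t=np.array([486.2,-338.9]);D=P[:,:,:2]-t;X=D@ex;Y=D@ey;Z=P[:,:,2]
m=(abs(X)<9)&(abs(Y)<30)&(Z>64)&(Z<95);print('tip',m.sum(),X[m].mean(),Y[m].mean(),Z[m].mean())
m=(X>-70)&(X<-20)&(abs(Y)<22)&(Z>60);print('cover over front?',m.sum())
go(*(t-40*ey),81,-8.8)"
```

```text
[ 449.85010852 -333.04461315  227.88227653] 0.004369686270082203
tip 212 -0.42508319950321855 -8.661221084333212 77.7950440866456
cover over front? 18171
trans cm [ 3.64  4.03 14.7 ] rot [-0.03 -0.16  0.01]
```

>>> step_arm(
  motion=[
    {"claw": -1,"translation": [2,2,3],"rot": [0,0,0]},
    {"claw": -1,"translation": [3.64,4.0,6],"rot": [0,0,0]},
    {"claw": -1,"translation": [3.64,4.0,9],"rot": [0,0,0]},
    {"claw": -1,"translation": [3.64,4.0,12],"rot": [0,0,0]},
    {"claw": -1,"translation": [3.64,4.0,14],"rot": [0,0,0]},
    {"claw": -1,"translation": [3.64,4.0,14.7],"rot": [0,0,0]},
    {"claw": -1,"translation": [3.64,4.0,14.7],"rot": [0,0,0]},
  ],
)

```text
clock: 31.45
ee_pos: [481.5, -378.1, 79.6]
eef_rot: [-3.131, 0.238, -0.002]
force: [-0.7, 1.2, 0.8]
finger_gap: 0.001
grip_force: 0.0
```

>>> step_arm(
  motion=[
    {"claw": -1,"translation": [0,-0.4,0],"rot": [0,0,0]},
    {"claw": -1,"translation": [0,-0.8,0],"rot": [0,0,0]},
    {"claw": -1,"translation": [0,-1.2,0],"rot": [0,0,0]},
    {"claw": -1,"translation": [0,-1.6,0],"rot": [0,0,0]},
    {"claw": -1,"translation": [0,-2.0,0],"rot": [0,0,0]},
    {"claw": -1,"translation": [0,-2.4,0],"rot": [0,0,0]},
    {"claw": -1,"translation": [0,-2.8,0],"rot": [0,0,0]},
    {"claw": -1,"translation": [0,-3.0,0],"rot": [0,0,0]},
    {"claw": -1,"translation": [0,-3.1,0],"rot": [0,0,0]},
    {"claw": -1,"translation": [0,-3.1,0],"rot": [0,0,0]},
  ],
)

```text
clock: 32.45
ee_pos: [485.8, -347.5, 80.3]
eef_rot: [-3.132, 0.238, -0.003]
force: [-0.1, -0.2, 0.2]
finger_gap: 0.002
grip_force: 0.0
```

>>> step_arm(
  motion=[
    {"claw": -1,"translation": [0,-0.2,0],"rot": [0,0,0]},
    {"claw": -1,"translation": [0,-0.3,0],"rot": [0,0,0]},
    {"claw": -1,"translation": [0,-0.3,0],"rot": [0,0,0]},
  ],
)

```text
clock: 32.75
ee_pos: [486.2, -345.1, 80.5]
eef_rot: [3.132, -0.238, 0.004]
force: [-0.6, -3.9, -0.6]
finger_gap: -0.002
grip_force: 1.7
```

One more millimetre, then retreat, check, and re-pinch the bar.

>>> step_arm(
  motion=[
    {"claw": -1,"translation": [0,-0.1,0],"rot": [0,0,0]},
    {"claw": -1,"translation": [0,-0.15,0],"rot": [0,0,0]},
    {"claw": -1,"translation": [0,-0.15,0],"rot": [0,0,0]},
  ],
)

```text
clock: 33.05
ee_pos: [486.4, -344.5, 80.5]
eef_rot: [3.131, -0.238, 0.005]
force: [-3.5, -10.6, -2.5]
finger_gap: -0.0
grip_force: 4.5
```

>>> step_arm(
  motion=[
    {"claw": -1,"translation": [0,1.5,0],"rot": [0,0,0]},
    {"claw": -1,"translation": [-1,2.5,-3],"rot": [0,0,0]},
    {"claw": -0.5,"translation": [-2,1,-7],"rot": [0,0,0]},
    {"claw": 0.2,"translation": [-2,0,-11],"rot": [0,0,0]},
    {"claw": 0.8,"translation": [-2,-0.6,-15],"rot": [0,0,0]},
    {"claw": 0.8,"translation": [0,-0.6,-15],"rot": [0,0,0]},
    {"claw": 0.8,"translation": [0,-0.6,-15],"rot": [0,0,0]},
  ],
)

```text
clock: 33.75
ee_pos: [488.4, -337.8, 231.8]
eef_rot: [3.131, -0.238, 0.008]
force: [-0.7, -0.8, 0.2]
finger_gap: 0.848
grip_force: 0.0
```

```bash
python3 -c "
from h import *
f=grab('wrist','w15');P=cloud(f);o=bot.get_obs();print(o['ee_pos'],o['finger_gap'])
a=np.radians(-8.8);ex=np.array([np.cos(a),np.sin(a)]);ey=np.array([-ex[1],ex[0]])
t=np.array([486.2,-338.9]);D=P[:,:,:2]-t;X=D@ex;Y=D@ey;Z=P[:,:,2]
m=(abs(X)<9)&(abs(Y)<30)&(Z>64)&(Z<95);print('tip',m.sum(),X[m].mean(),Y[m].mean(),Z[m].mean())
m=(X>90)&(X<135)&(abs(Y)<40)&(Z>150);print('bar',m.sum(),X[m].mean()-64,Y[m].min(),Y[m].max())
go(601,-356.5,162,-8.8)"
```

```text
[ 487.21703918 -337.40085309  230.55128858] 0.8964775213962732
tip 191 0.1554325708732138 10.295919345070782 77.54856883128193
bar 3619 47.902153541792885 -27.14729790370378 28.83502583502129
trans cm [11.52  0.17  6.89] rot [-0.03 -0.16  0.12]
```

Toggle is at ON (y = +10). Shut the cover again.

>>> step_arm(
  motion=[
    {"claw": 0.8,"translation": [4,0,0],"rot": [0,0,0]},
    {"claw": 0.8,"translation": [8,0,0],"rot": [0,0,0]},
    {"claw": 0.8,"translation": [11.5,0.15,0],"rot": [0,0,0]},
    {"claw": 0.8,"translation": [11.5,0.15,3],"rot": [0,0,0]},
    {"claw": 0.8,"translation": [11.5,0.15,6],"rot": [0,0,0]},
    {"claw": 0.8,"translation": [11.5,0.15,6.9],"rot": [0,0,0]},
    {"claw": 0.1,"translation": [11.5,0.15,6.9],"rot": [0,0,0]},
    {"claw": 0.1,"translation": [11.5,0.15,6.9],"rot": [0,0,0]},
    {"claw": 0.1,"translation": [11.5,0.15,6.9],"rot": [0,0,0]},
    {"claw": 0.1,"translation": [11.5,0.15,6.9],"rot": [0,0,0]},
  ],
)

```text
clock: 34.8
ee_pos: [600.2, -356.4, 162.3]
eef_rot: [3.132, -0.239, 0.004]
force: [-2.3, -1.5, -6.9]
finger_gap: 0.644
grip_force: 41.0
```

>>> step_arm(
  motion=[
    {"claw": 0.1,"translation": [-1.14,0,-0.45],"rot": [0,0,0]},
    {"claw": 0.1,"translation": [-2.32,0,-0.79],"rot": [0,0,0]},
    {"claw": 0.1,"translation": [-3.53,0,-1.0],"rot": [0,0,0]},
    {"claw": 0.1,"translation": [-4.74,0,-1.09],"rot": [0,0,0]},
    {"claw": 0.1,"translation": [-5.97,0,-1.06],"rot": [0,0,0]},
    {"claw": 0.1,"translation": [-7.18,0,-0.91],"rot": [0,0,0]},
    {"claw": 0.1,"translation": [-8.37,0,-0.64],"rot": [0,0,0]},
    {"claw": 0.1,"translation": [-9.53,0,-0.26],"rot": [0,0,0]},
    {"claw": 0.1,"translation": [-10.65,0,0.25],"rot": [0,0,0]},
    {"claw": 0.1,"translation": [-11.71,0,0.86],"rot": [0,0,0]},
  ],
)

```text
clock: 35.8
ee_pos: [484.1, -338.7, 155.1]
eef_rot: [3.13, -0.239, 0.008]
force: [-3.9, -1.3, 10.4]
finger_gap: 0.649
grip_force: 44.2
```

>>> step_arm(
  motion=[
    {"claw": 0.1,"translation": [-0.99,0,0.71],"rot": [0,0,0]},
    {"claw": 0.1,"translation": [-1.91,0,1.52],"rot": [0,0,0]},
    {"claw": 0.1,"translation": [-2.74,0,2.42],"rot": [0,0,0]},
    {"claw": 0.1,"translation": [-3.48,0,3.4],"rot": [0,0,0]},
    {"claw": 0.1,"translation": [-4.11,0,4.44],"rot": [0,0,0]},
    {"claw": 0.1,"translation": [-4.64,0,5.54],"rot": [0,0,0]},
    {"claw": 0.1,"translation": [-5.0,0,6.5],"rot": [0,0,0]},
    {"claw": 0.8,"translation": [-5.0,0,6.5],"rot": [0,0,0]},
    {"claw": 0.8,"translation": [-5.0,0,6.5],"rot": [0,0,0]},
    {"claw": 0.8,"translation": [-5.0,0,6.5],"rot": [0,0,0]},
  ],
)

```text
clock: 36.8
ee_pos: [435.7, -330.8, 88.4]
eef_rot: [3.132, -0.238, 0.005]
force: [0.1, -0.5, 0.3]
finger_gap: 0.902
grip_force: 0.0
```

>>> step_arm(
  motion=[
    {"claw": 0.8,"translation": [0,0,-4],"rot": [0,0,0]},
    {"claw": 0.8,"translation": [0,0,-8],"rot": [0,0,0]},
    {"claw": 0.8,"translation": [0,0,-12],"rot": [0,0,0]},
    {"claw": 0.8,"translation": [0,0,-16],"rot": [0,0,0]},
    {"claw": 0.8,"translation": [0,0,-16],"rot": [0,0,0]},
  ],
)

```text
clock: 37.3
ee_pos: [436.5, -331.6, 253.2]
eef_rot: [3.127, -0.237, 0.015]
force: [0.4, -0.7, -0.3]
finger_gap: 0.896
grip_force: 0.0
```

```bash
python3 chk.py t16; python3 -c "
from h import *
f=grab('wrist','w16');P=cloud(f);o=bot.get_obs();print(o['ee_pos'],o['finger_gap'])
a=np.radians(-8.8);ex=np.array([np.cos(a),np.sin(a)]);ey=np.array([-ex[1],ex[0]])
t=np.array([549.4,-348.7]);D=P[:,:,:2]-t;X=D@ex;Y=D@ey;Z=P[:,:,2]
m=(X>-128)&(X<-112)&(abs(Y)<29)&(Z>60)&(Z<130);print('bar',m.sum(),X[m].mean(),Z[m].mean(),np.percentile(Z[m],95))
m=(X>-85)&(X<-10)&(abs(Y)<18);print('cover top z',np.median(Z[m]))
f=ld('t16');P=cloud(f);hsv=cv2.cvtColor(f['pixels'],cv2.COLOR_RGB2HSV)
r=np.zeros((420,560),bool);r[195:245,125:228]=1;r&=hsv[:,:,1]<60
n,l,s,c=cv2.connectedComponentsWithStats(r.astype(np.uint8));i=1+np.argmax(s[1:,4]);ys,xs=np.where(l==i)
q=np.array([onz(f,u,v,15)[:2] for u,v in zip(xs,ys)]);print('rod',cv2.minAreaRect(q.astype(np.float32)))
"
```

```text
[ 435.8 -331.   250.4] [ 0.4 -0.1 -1.1] 0.8988611572289065 [ 0.9885 -0.151   0.007 ]
brass in tray 36 [ 50. -71.  25.]
brass in tray 35 [ 14. -75.  23.]
brass in tray 33 [-23. -75.  24.]
win -55.5 45.0 sat 7.0 30
win -18.5 45.0 sat 8.0 30
win 18.5 46.0 sat 7.0 30
win 55.5 47.0 sat 8.0 30
[ 435.31714139 -330.61102802  248.56593346] 0.8988400675894237
bar 943 -118.78273284471582 80.68968558167316 84.06863720909917
cover top z 98.21304208683237
rod ((504.5969543457031, 297.7747497558594), (195.2091522216797, 16.759384155273438), 80.92577362060547)
```

```bash
python3 -c "
from cell import bot
print(bot.hand_in())"
```

```text
the job is handed in; nothing more can be done
None
```

Done and handed in at about 37 s: with the drive switched off, all three seated cells (bores 2 to 4; bore 1 was empty) went into the catch tray, the rod lies flat and lengthwise wholly on its mat, and the drive is back on with the cover shut, all confirmed by final camera readings.

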